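Clamp a mounting rail in the drilling jig

TASK

Clamp the mounting rail in the drilling jig: with the back of a finger, push the swung-out strap round over the rail until its hook is fully home on the cam bolt, then push the cam lever over and all the way down so that the strap bears on the rail. Only push, do not pick anything up; leave the rail and everything else lying where it is, and finish with the hand clear.

Things in the scene. Friction and masses are not known exactly. Their poses are not given: they have to be found in the camera images.
- jig: rail drilling jig, screwed to the bench: aluminium base plate 220 x 260 mm, 15 mm thick. Origin at the centre of its underside on the bench; its x axis points away from the robot, its y axis to the left, z up. The rail lies along y in a nest through the middle. A drill-bush bracket (up to 62 mm high) stands over the rail at y = +78 mm, an end stop (41 mm high) at the rail's left end.
- strap_pivot (a point): point on the upright axis of the clamp strap, half-way up the strap; at x = +70, y = 0, z = 49 mm in the jig's frame (far side of the rail). The nut above it reaches 67 mm above the bench.
- strap_end (a point): centre of the slot in the hooked end of the clamp strap, half-way up the strap, 140 mm from the pivot axis; moves with the strap. The strap is a flat level steel bar 32 mm wide and 14 mm thick, its underside about 42 mm and its top about 56 mm above the bench while the lever is up, and it ends 20 mm beyond this point. The slot opens towards the jig's left.
- strap (a joint): angle of the clamp strap about its upright pivot, rad: 0 = swung fully over the rail and home, pointing from the pivot straight to the cam bolt (towards the robot), where it meets a stop; it grows as the strap swings away to the right (at 1.57 it points to the jig's right, along -y). Range 0 to 1.9. It stays where it is left; about 2 N pushed on its side 75 mm from the pivot turns it.
- clamp_foot: round rubber-tipped foot, 19 mm across, fixed under the strap 70 mm from its pivot; origin at the centre of its underside. With the lever up it passes 1 to 2 mm above the rail; as the lever goes down the cam lowers strap and foot by 2 to 3 mm onto the rail (a spring lifts them again).
- cam_pin (a point): centre of the level pin on top of the cam bolt, about which the cam lever turns; at x = -70, y = 0, z = 72 mm in the jig's frame (near side of the rail). The pin runs along the jig's x. The bolt is 10 mm thick; the cam's two round cheeks, about 19 mm in reach, stand either side of it, 27 mm over both.
- lever_tip (a point): middle of the rounded end of the cam lever, 84.5 mm from the pin; moves with the lever. The handle is a straight steel bar 17 mm wide (along the pin) and 8 mm thick, centred on the line from the pin to this point; the end is 21 mm wide and ends 10.5 mm beyond.
- lever (a joint): angle of the cam lever from upright, rad: 0 = straight up, growing as it is pushed over to the jig's left (+y) and down; at 1.57 it lies level, 1.62 is the stop (clamped). It stays where it is left; about 4 N pushed square to the handle near its end moves it. With the lever down the foot no longer clears the rail, so the strap must be home first.
- rail: length of perforated 35 mm steel mounting rail, 230 mm long along its y, 7.5 mm high, 90 g, lying loose in the jig's nest; origin at the centre of its underside, 23 mm above the bench (its top is 30.5 mm above the bench).
- terminals: black screw-terminal strip, 22 x 48 x 20 mm, lying on the jig's base plate at the near right corner; origin at the centre of its underside. Not part of the job.
- contactor: black contactor, 75 x 45 x 86 mm, standing on the bench to the left of the jig; origin at the centre of its underside. Not part of the job.
- screwdriver: screwdriver lying on the bench between the robot and the jig; origin near the middle of its handle line, on the bench. Not part of the job.
- fuse_a: white ceramic fuse base, 50 x 34 x 58 mm, standing on the bench to the right; origin at the centre of its underside. Not part of the job.
- fuse_b: second white ceramic fuse base, the same; origin at the centre of its underside. Not part of the job.
- station: black three-button control station, 85 x 150 x 60 mm, lying on the bench to the left; origin at the centre of its underside. Not part of the job.
- pliers: pliers with red grips, 175 mm long, lying on the bench to the left; origin at its joint pin, on the bench. Not part of the job.
Mind the look-alikes: they are no part of the job. What is shaped like the rail but black is not meant.

How it is judged (in metres and radians):
On the way, in this order (a step that is already met when the one before it is completed fails the run):
1. the strap is fully home on the cam bolt while the cam lever is still up (value of joint strap below 0.05 rad and value of joint lever below 1 rad), for 0.2 s.
2. the cam lever is pushed all the way down (value of joint lever above 1.5 rad), for 0.2 s.
At the end, for the whole second after the job is handed in: The strap is within 0.05 rad of fully home, the cam lever is past 1.5 rad (stop at 1.62), the foot presses on the rail with more than 3 N, and the rail lies still within 8 mm of where it started (value of joint strap below 0.05 rad and value of joint lever above 1.5 rad and contact force between clamp_foot and rail above 3 N and distance of rail from where it was at the start of the episode below 0.008 m and linear speed of rail below 0.01 m/s); the robot touches nothing.
It fails at once if the rail is lifted or carried (shifted by more than 15 mm) (distance of rail from where it was at the start of the episode above 0.015 m).
It fails at once if a bystander is lifted, carried or knocked away (shifted by more than 20 mm) (distance of any of terminals, contactor, screwdriver, fuse_a, fuse_b, station, pliers from where it was at the start of the episode above 0.02 m).
It also fails if it takes over 45 s, if anything falls off the work surface, if the arm or the gripper's body presses on something with over 40 N, if the wrist force passes 120 N, or if a joint passes its speed limit or range.

ROBOT

A 6-joint arm with a two-finger parallel gripper is mounted at the origin on the work surface. World frame = base frame: x ahead of the robot, y to its left, z up, the work surface at z = 0. Lengths are in mm, angles in rad, forces in N, time in s.
With the tool pointing down it reaches from about 350 to 775 mm from the base axis. Payload 7.3 kg.
Tool frame: the origin (TCP) lies at the very end of the fingers, on their centre line; the grasp point (between the pads) lies 19 mm behind it; z points along the fingers, y is the line along which they close (so a half turn about z gives the same grasp; the last joint's range is limited). The gripper opens to 92 mm and grips with 3 to 60 N. Pads are 19 mm wide; open, the fingers measure 130 mm over their backs; the gripper's body (75 mm by 190 mm) begins 47 mm behind the grasp point.
Start: joints at [1.044, 0.342, 1.524, -0, 1.275, -0.146], TCP at [195.112, 487.421, 193.941] pointing down, gripper open.
Joint ranges: [-2.53, 2.53], [-0.77, 2.02], [0.04, 2.7], [-1, 4.14], [0.28, 2.66], [-3.11, 3.11]. Speed limits (rad/s): [2.57, 2.57, 3.14, 3.14, 3.14, 3.14].

INTERFACE

Orientations are given as [roll, pitch, yaw] about the fixed x, y, z axes, in that order (R = Rz(yaw) Ry(pitch) Rx(roll)).
In Python, from plant import bot gives the robot as it stands.
- The arm moves only by the tool jog_arm, never from a script. Its argument "targets" is a list of rows, each an object with "xyz": the shift along the tool's x, y, z as a fraction of full scale, a list of three; "spin": the turn about the tool's z as a fraction of full scale. In form: [{"xyz": [x, y, z], "spin": spin}, ...]. A call has exactly 10 rows; each row shifts and turns the commanded pose from where the row before left it, along the tool's axes as they then stand; what a row does not reach is not made up. Full scale, the value 1, is 80 mm for a shift and 0.1 rad for a turn. A row lasts 1/8 s, in which the tool goes at most 62.5 mm and 10.7 degrees, less where a joint would pass 70% of its speed; a pose out of reach is approached as far as the arm can. A call with a number of a shift or a turn outside -1 to 1 is refused whole. A call with a gripper value outside its range is refused whole. "gripper" is the opening in per cent of the stroke, from 0 (shut) to 100 (fully open), set as the call begins (left out, the last holds). The fingers move at their own pace and stop on an object; the grip force is fixed at half the most. Time passes only in rows, so rows that do not move let the fingers close, or fill a call up. It gives the time, the measured TCP pose, the force, the opening and the grip force at its end, in the units of the state.
- bot.get_obs(): the state, without advancing time (a new reading comes with each control period).
- bot.capture(name): name is "side" or "top" or "wrist"; returns the picture (420x560x3 uint8, blue, green, red); there is no depth.
- bot.get_calibration(name): a dict with "vfov" (degrees; the focal length in pixels is half the picture's height over the tangent of half this angle, whatever the lens; pixels are square), "cx", "cy" (the principal point, pixels), "eye" and "rotation" of the camera in the world. Camera axes: x right, y down, z forward; pixel columns grow to the right and rows downward; lengths in mm; the calibration is good to about 2 mm. A picture is of the moment at which its call begins: read the wrist's pose just before it. get_calibration takes no time and is no camera call; for the wrist camera it gives the pose at the moment of the call.
- bot.close_job(): hands the job in; it is judged then, once.
The state is a dict: "time": time; "joint_positions": joint angles; "dq": joint speeds; "tau": joint torques, N m; "tool_pos": TCP position; "tcp_rot": TCP orientation; "contact_force": force on the tool from outside, world axes, zero at the start; "moment": the same for the moment, N m; "grip_width": finger opening in mm; "finger_force": force on a finger pad.
Only numpy, scipy, OpenCV 4.12 (cv2) and the standard library are available. Lean on these libraries where they do the work, as an engineer would, in place of code of your own. Each camera call takes 0.05 s, during which the arm holds its last target. There are 200 camera calls.

## Working session

There is one attempt and no reset: what is moved stays moved. The work goes in short steps, Python scripts to look and compute and a tool call to move; the robot and the scene stay as the last step left them, time stands still between calls to the robot, and variables do not carry over. Pictures are saved under pics/ and viewed, at most 10 in all, crops included, and the job is handed in when it is done.

Besides the shell and the picture viewer there is one more tool, called after "Call:" as name([rows], argument=value, ...), one row to a line, values as JSON. jog_arm: Moves the arm, as the interface text tells. Shift numbers are shares of 80 mm and turn numbers shares of 0.1 rad, none past 1 either way. Its arguments: {"type":"object","properties":{"targets":{"type":"array","items":{"type":"object","properties":{"xyz":{"type":"array","items":{"type":"number"}},"spin":{"type":"number"}}}},"gripper":{"type":"number"}},"required":["targets"]}

```bash
mkdir -p pics; python3 - <<'E'
from plant import bot
import cv2
for n in("top","side"):
    c=bot.get_calibration(n);print(n,c)
    cv2.imwrite(f"pics/{n}0.png",bot.capture(n))
o=bot.get_obs();print(o["time"],o["tool_pos"],o["tcp_rot"],o["contact_force"],o["grip_width"])
E
```

```text
top {'vfov': 55.45637837427593, 'cx': 274.3210713595489, 'cy': 213.4589425392724, 'eye': array([ 329.89083133,   25.94895796, 1351.66454734]), 'rotation': array([-3.01651992, -0.01582363, -1.54409593])}
side {'vfov': 53.096605476843536, 'cx': 281.86144294411616, 'cy': 209.52338712288434, 'eye': array([ 176.2077511 , -644.97129686,  867.3165869 ]), 'rotation': array([-2.37749313, -0.0191058 , -0.38579189])}
0.1 [194.91704973 487.05276691 193.32744737] [-3.14026376e+00 -1.92115457e-04  2.76079321e+00] [0.08521525 0.35942242 0.47026558] 91.88464497727128
```

View pics/top0.png

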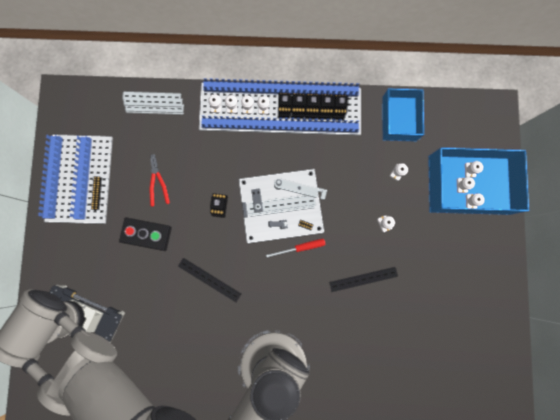

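View pics/side0.png

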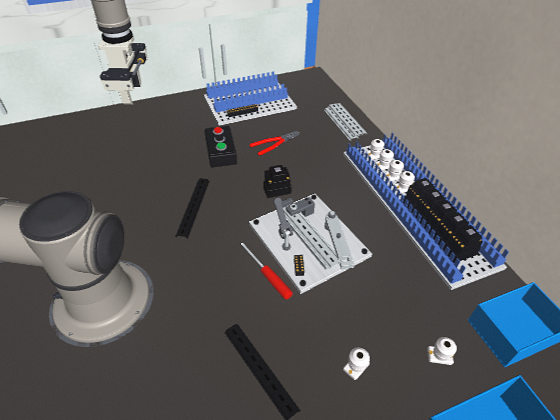

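The top view shows the jig around (281,206), with the strap running from its pivot at (279,183) to its end at (322,193). The lever is near (277,225). I'll enlarge both views.

```bash
python3 - <<'E'
import cv2,numpy as np
a=cv2.imread("pics/top0.png")[160:255,228:338];b=cv2.imread("pics/side0.png")[185:300,240:380]
cv2.imwrite("pics/c1.png",cv2.resize(a,None,fx=7,fy=6.3,interpolation=cv2.INTER_CUBIC)[:, :] if 0 else cv2.resize(a,None,fx=6,fy=6,interpolation=cv2.INTER_CUBIC))
cv2.imwrite("pics/c2.png",cv2.resize(b,None,fx=5,fy=5,interpolation=cv2.INTER_CUBIC))
E
```

```text
(no output)
```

View pics/c1.png

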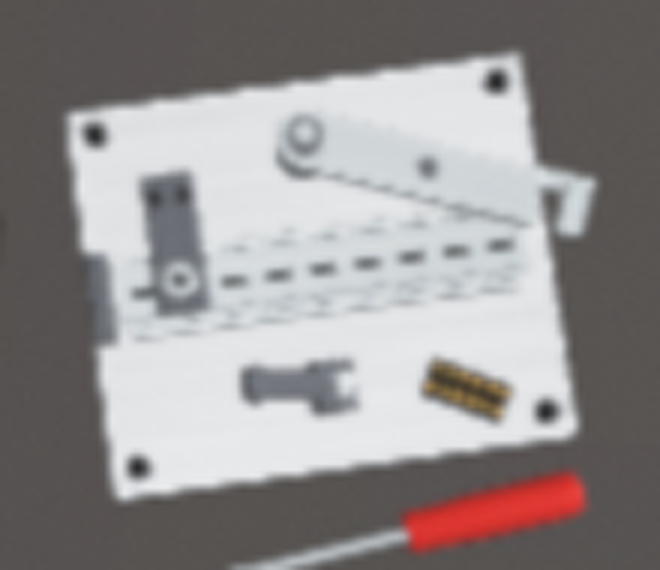

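View pics/c2.png

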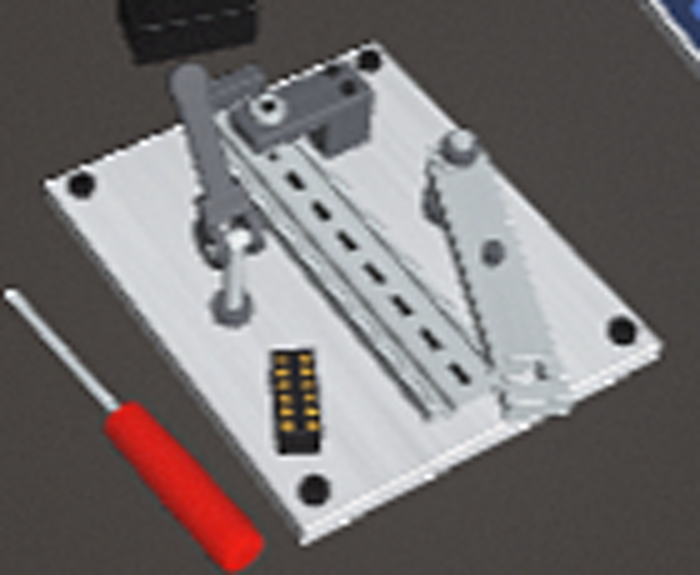

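The crops show the plate corners in c1 at (67,113), (519,54), (577,435) and (117,499). The pivot nut is at (303,133), the hook at about (575,205), the cam head at about (335,388) and the lever tip at about (250,384). Converting these now.

```bash
cat > h.py <<'E'
from plant import bot
import numpy as np
from scipy.spatial.transform import Rotation as R
def ray(cal,u,v,z,H=420):
    f=H/2/np.tan(np.radians(cal["vfov"]/2))
    d=R.from_euler("xyz",cal["rotation"]).apply([(u-cal["cx"])/f,(v-cal["cy"])/f,1])
    e=cal["eye"];return e+d*(z-e[2])/d[2]
def proj(cal,p,H=420):
    f=H/2/np.tan(np.radians(cal["vfov"]/2))
    q=R.from_euler("xyz",cal["rotation"]).inv().apply(np.array(p)-cal["eye"])
    return np.array([cal["cx"]+f*q[...,0]/q[...,2],cal["cy"]+f*q[...,1]/q[...,2]]).T
E
python3 - <<'E'
from h import *
np.set_printoptions(precision=1,suppress=True)
T=bot.get_calibration("top");S=bot.get_calibration("side")
t=lambda u,v,z:ray(T,228+(u+.5)/6-.5,160+(v+.5)/6-.5,z)
s=lambda u,v,z:ray(S,240+(u+.5)/5-.5,185+(v+.5)/5-.5,z)
c=np.array([t(67,113,15),t(519,54,15),t(577,435,15),t(117,499,15)])
d=np.array([s(378,43,15),s(661,348,15),s(302,543,15),s(44,183,15)])
print(c);print(d)
m=np.array([[110,130],[110,-130],[-110,-130],[-110,130]])
for k in(c,d,(c+d)/2):
    o=k.mean(0)[:2];w=k[:,:2]-o
    a=np.angle(np.sum((w[:,0]+1j*w[:,1])*np.conj(m[:,0]+1j*m[:,1])))
    Rm=np.array([[np.cos(a),-np.sin(a)],[np.sin(a),np.cos(a)]])
    print("jig",o,"yaw",a)
    j=lambda p:(p[:2]-o)@Rm
    print("pivot",j(t(303,133,67)),"hookend",j(t(578,205,49)),"foot screw",j(t(428,167,58)),"pin",j(t(335,388,72)))
    for al in np.arange(0,.9,.1):
        P=np.array([-70,84.5*np.sin(al)]);z=72+84.5*np.cos(al)
        W=np.r_[o+Rm@P,z];print(round(al,1),W,(proj(T,W)-[228,160])*6,(proj(S,W)-[240,185])*5)
E
```

```text
[[ 615.2  133.6   15. ]
 [ 657.3 -122.8   15. ]
 [ 440.2 -158.4   15. ]
 [ 397.4   97.6   15. ]]
[[ 614.6  132.    15. ]
 [ 654.2 -124.    15. ]
 [ 435.7 -163.2   15. ]
 [ 396.8   97.7   15. ]]
jig [527.5 -12.5] yaw 0.1638578693034096
pivot [70.5  1.4] hookend [  13.8 -144.5] foot screw [ 44.4 -64.5] pin [-70.7   3.9]
0.0 [458.5 -23.9 156.5] [346.4 366.6] [239.6 122.5]
0.1 [457.1 -15.6 156.1] [329.8 368.9] [230.1 112. ]
0.2 [455.7  -7.4 154.8] [313.2 371.4] [220.7 102.9]
0.3 [454.4   0.7 152.7] [297. 374.] [211.6  95.4]
0.4 [453.1   8.5 149.8] [281.2 376.7] [202.9  89.5]
0.5 [451.8  16.  146.2] [266.2 379.5] [194.6  85.2]
0.6 [450.7  23.1 141.7] [252.  382.3] [186.8  82.5]
0.7 [449.6  29.8 136.6] [238.9 385.1] [179.6  81.5]
0.8 [448.6  35.9 130.9] [226.9 387.8] [173.   82.1]
jig [525.3 -14.4] yaw 0.15750981748025106
pivot [73.   3.4] hookend [  17.2 -142.9] foot screw [ 47.3 -62.7] pin [-68.3   4.9]
0.0 [456.2 -25.4 156.5] [349.2 371.2] [236.3 125.8]
0.1 [454.9 -17.  156.1] [332.5 373.4] [226.9 115.2]
0.2 [453.5  -8.8 154.8] [315.9 375.8] [217.6 106.1]
0.3 [452.3  -0.7 152.7] [299.6 
[... 175 characters left out ...]
]
0.7 [447.6  28.4 136.6] [241.5 388.9] [176.9  84.3]
0.8 [446.7  34.5 130.9] [229.5 391.6] [170.5  84.9]
jig [526.4 -13.4] yaw 0.16067534590931545
pivot [71.8  2.4] hookend [  15.5 -143.7] foot screw [ 45.8 -63.6] pin [-69.5   4.4]
0.0 [457.3 -24.6 156.5] [347.8 368.9] [238.  124.2]
0.1 [456.  -16.3 156.1] [331.1 371.2] [228.5 113.6]
0.2 [454.6  -8.1 154.8] [314.6 373.6] [219.2 104.5]
0.3 [453.3   0.  152.7] [298.3 376.2] [210.1  97. ]
0.4 [452.1   7.8 149.8] [282.6 378.8] [201.4  91. ]
0.5 [450.8  15.4 146.2] [267.5 381.5] [193.1  86.6]
0.6 [449.7  22.5 141.7] [253.3 384.3] [185.4  84. ]
0.7 [448.6  29.1 136.6] [240.2 387. ] [178.3  82.9]
0.8 [447.6  35.2 130.9] [228.2 389.7] [171.8  83.5]
```

Jig at about (526, -13) mm, yaw 0.16 rad. The strap is at about 1.2 rad and the lever at about 0.55 rad. I'll move high over the scene with the fingers shut, heading for the far side of the strap.

Call:
jog_arm([
  {"xyz": [-0.3,-0.2,0],"spin": 0},
  {"xyz": [-0.63,-0.38,0],"spin": 0},
  {"xyz": [-0.63,-0.38,0],"spin": 0},
  {"xyz": [-0.63,-0.38,0],"spin": 0},
  {"xyz": [-0.63,-0.38,0],"spin": 0},
  {"xyz": [-0.63,-0.38,0],"spin": 0},
  {"xyz": [-0.63,-0.38,0],"spin": 0},
  {"xyz": [-0.63,-0.38,0],"spin": 0},
  {"xyz": [-0.63,-0.38,0],"spin": 0},
  {"xyz": [-0.63,-0.38,0],"spin": 0},
], gripper=0)

```text
time: 1.35
tool_pos: [531.6, 39.3, 193.6]
tcp_rot: [3.141, -0.001, 2.761]
contact_force: [0.4, 1.3, -0.3]
grip_width: 1.1
finger_force: 0.0
```

Call:
jog_arm([
  {"xyz": [0,0,0],"spin": 1},
  {"xyz": [0,0,0],"spin": 1},
  {"xyz": [0,0,0],"spin": 1},
  {"xyz": [0,0,0],"spin": 1},
  {"xyz": [0,0,0],"spin": 1},
  {"xyz": [0,0,0],"spin": 1},
  {"xyz": [0,0,0],"spin": 1},
  {"xyz": [0,0,0],"spin": 1},
  {"xyz": [0,0,0],"spin": 1},
  {"xyz": [0,0,0],"spin": 1},
])

```text
time: 2.6
tool_pos: [530.6, 41.1, 193.5]
tcp_rot: [-3.141, -0.0, 1.757]
contact_force: [0.5, 0.0, -0.2]
grip_width: 0.2
finger_force: 0.0
```

Call:
jog_arm([
  {"xyz": [-0.44,0.22,0],"spin": 0},
  {"xyz": [-0.44,0.22,0],"spin": 0},
  {"xyz": [-0.44,0.22,0],"spin": 0},
  {"xyz": [-0.44,0.22,0],"spin": 0},
  {"xyz": [0,0,0],"spin": 1},
  {"xyz": [0,0,0],"spin": 1},
  {"xyz": [0,0,0.4],"spin": 1},
  {"xyz": [0,0,0.4],"spin": 1},
  {"xyz": [0,0,0.4],"spin": 0},
  {"xyz": [0,0,0],"spin": 0},
])

```text
time: 3.85
tool_pos: [624.5, -83.4, 95.0]
tcp_rot: [-3.135, -0.0, 1.361]
contact_force: [0.6, 0.1, 0.0]
grip_width: 0.7
finger_force: 0.0
```

```bash
python3 - <<'E'
from h import *
import cv2
a=bot.capture("top")[150:250,228:348];b=bot.capture("side")[150:300,240:400]
o=bot.get_obs();print(o["tool_pos"],o["tcp_rot"],o["joint_positions"])
a=cv2.resize(a,(480,400),interpolation=2);b=cv2.resize(b,(320,300),interpolation=2)
c=np.zeros((400,800,3),np.uint8);c[:,:480]=a;c[:300,480:]=b
cv2.imwrite("pics/d1.png",c)
E
```

```text
[626.95416362 -83.98673694  98.55258139] [ 3.14116134e+00 -8.53274707e-05  1.36090238e+00] [-2.54301158e-01  6.18584627e-01  1.33783759e+00  1.12683812e-04
  1.18474334e+00 -4.44496032e-02]
```

View pics/d1.png

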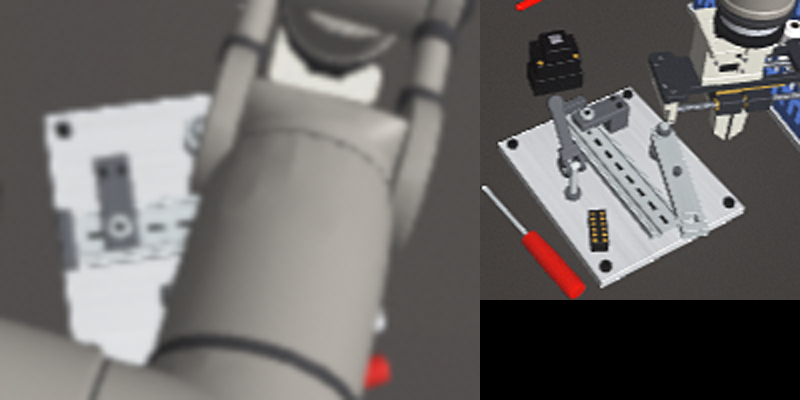

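The fingers are above the far side of the strap, in side view at about (728,120), with the strap's edge to their left. I'll lower to strap height and then push round along an arc about the pivot.

Call:
jog_arm([
  {"xyz": [0,0,0.25],"spin": 0},
  {"xyz": [0,0,0.25],"spin": 0},
  {"xyz": [0,0,0.24],"spin": 0},
  {"xyz": [0,0,0],"spin": 0},
  {"xyz": [0,-0.03,0],"spin": 0},
  {"xyz": [0,-0.03,0],"spin": 0},
  {"xyz": [0,-0.03,0],"spin": 0},
  {"xyz": [0,-0.03,0],"spin": 0},
  {"xyz": [0,0,0],"spin": 0},
  {"xyz": [0,0,0],"spin": 0},
])

```text
time: 5.2
tool_pos: [617.3, -81.9, 38.7]
tcp_rot: [3.142, -0.0, 1.361]
contact_force: [-0.0, -0.6, -0.4]
grip_width: 0.3
finger_force: 0.0
```

Call:
jog_arm([
  {"xyz": [-0.04,-0.096,0],"spin": 1},
  {"xyz": [-0.04,-0.096,0],"spin": 1},
  {"xyz": [-0.04,-0.096,0],"spin": 1},
  {"xyz": [-0.04,-0.096,0],"spin": 1},
  {"xyz": [-0.04,-0.096,0],"spin": 1},
  {"xyz": [-0.04,-0.096,0],"spin": 1},
  {"xyz": [-0.04,-0.096,0],"spin": 1},
  {"xyz": [-0.04,-0.096,0],"spin": 1},
  {"xyz": [0,0,0],"spin": 0},
  {"xyz": [0,0,0],"spin": 0},
])

```text
time: 6.45
tool_pos: [553.7, -71.4, 38.8]
tcp_rot: [3.141, -0.0, 0.563]
contact_force: [0.7, -0.2, 0.1]
grip_width: 0.5
finger_force: 0.0
```

```bash
python3 - <<'E'
from h import *
import cv2
o=bot.get_obs();p=o["tool_pos"];print(p,o["tcp_rot"],o["contact_force"])
c,s=np.cos(.16),np.sin(.16);d=p[:2]-[526.5,-13];print("jig",c*d[0]+s*d[1],-s*d[0]+c*d[1])
b=bot.capture("side")[170:290,240:400]
cv2.imwrite("pics/d2.png",cv2.resize(b,(800,600),interpolation=2))
E
```

```text
[553.70587868 -71.4182641   38.80180599] [ 3.14121826e+00 -4.24988083e-04  5.62680285e-01] [ 0.68766385 -0.18337416  0.09450151]
jig 17.55129263207077 -62.00649596979416
```

View pics/d2.png

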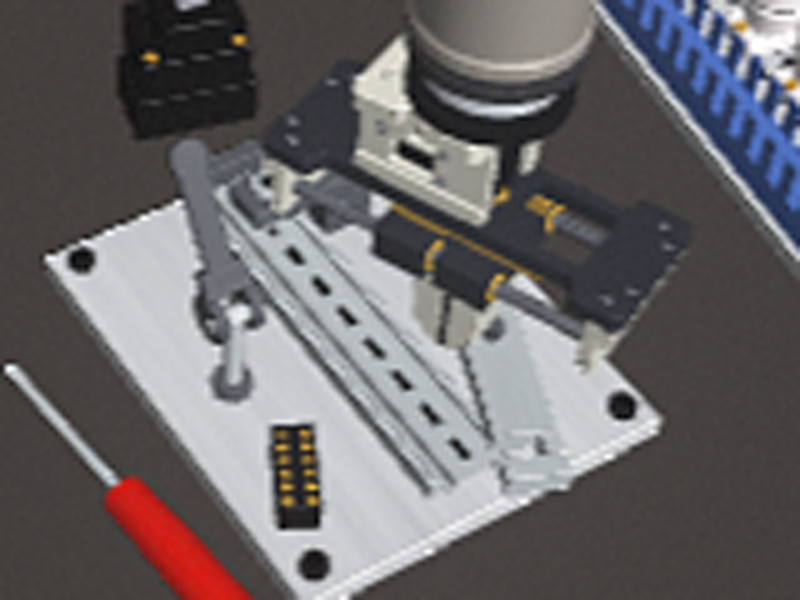

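```bash
python3 - <<'E'
from h import *
np.set_printoptions(precision=1,suppress=True)
o=bot.get_obs();p=o["tool_pos"];S=bot.get_calibration("side")
for z in(0,20,40,60): print(z,(proj(S,p+[0,0,z])-[240,170])*5)
c,s=np.cos(.16),np.sin(.16)
J=lambda x,y,z:[526.5+c*x-s*y,-13+s*x+c*y,z]
for n,q in dict(pivot=(70,0,67),foot=(70-70*np.cos(1.2),-70*np.sin(1.2),56),end=(70-140*np.cos(1.2),-140*np.sin(1.2),56)).items(): print(n,(proj(S,J(*q))-[240,170])*5)
print(o["joint_positions"],o["tau"])
E
```

```text
0 [442.1 372.6]
20 [446.1 347.3]
40 [450.2 321.4]
60 [454.4 294.7]
pivot [459.8 219.4]
foot [492.8 334.1]
end [531.4 444. ]
[-0.3  0.6  1.6  0.   0.9  0.7] [  0.1 -49.7 -19.6   0.1  -0.   -0. ]
```

```bash
python3 - <<'E'
from h import *
np.set_printoptions(precision=1,suppress=True)
S=bot.get_calibration("side")
for p in([626.9,-84,98],[195,487,194]):
  for z in(0,10,20,30): print(p,z,proj(S,np.array(p)+[0,0,z]))
import cv2
b=bot.capture("side")[205:250,305:365]
w=cv2.imread("pics/side0.png")[60:120,90:160]
k=np.zeros((450,800,3),np.uint8);k[:,:480]=cv2.resize(b,(480,360),interpolation=0).shape and cv2.resize(b,(480,450),interpolation=2);k[:274,480:]=cv2.resize(w,(320,274),interpolation=2)
cv2.imwrite("pics/d3.png",k)
E
```

```text
[626.9, -84, 98] 0 [359.7 224.6]
[626.9, -84, 98] 10 [360.3 221.9]
[626.9, -84, 98] 20 [361.  219.1]
[626.9, -84, 98] 30 [361.6 216.3]
[195, 487, 194] 0 [135.6 104.7]
[195, 487, 194] 10 [134.8 101.7]
[195, 487, 194] 20 [134.   98.6]
[195, 487, 194] 30 [133.2  95.5]
```

View pics/d3.png

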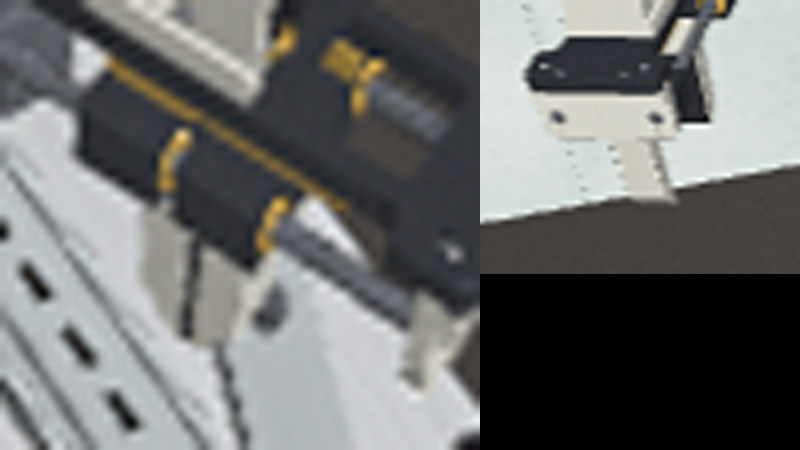

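No contact was felt and the strap hasn't moved. In the picture the fingertips end at about (329,239), while the reported TCP projects to (328,244.5). So the real tips are about 20 mm above the reported TCP, and the fingers passed over the strap. I'll go back and repeat it about 20 mm lower.

Call:
jog_arm([
  {"xyz": [0,0,-0.4],"spin": 0},
  {"xyz": [0.22,0.2,0],"spin": 0},
  {"xyz": [0.22,0.2,0],"spin": 0},
  {"xyz": [0.22,0.2,0],"spin": 0},
  {"xyz": [0,0,0],"spin": -1},
  {"xyz": [0,0,0],"spin": -1},
  {"xyz": [0,0,0],"spin": -1},
  {"xyz": [0,0,0],"spin": -1},
  {"xyz": [0,0,0],"spin": -1},
  {"xyz": [0,0,0],"spin": -1},
])

```text
time: 7.8
tool_pos: [623.7, -84.0, 70.5]
tcp_rot: [-3.141, -0.0, 1.165]
contact_force: [0.3, 0.1, 0.0]
grip_width: 0.1
finger_force: 0.0
```

Call:
jog_arm([
  {"xyz": [0,0,0],"spin": -1},
  {"xyz": [0,0,0],"spin": -1},
  {"xyz": [0,0,0.2],"spin": 0},
  {"xyz": [0,0,0.1],"spin": 0},
  {"xyz": [0,0,0.1],"spin": 0},
  {"xyz": [0,0,0.1],"spin": 0},
  {"xyz": [0,0,0.05],"spin": 0},
  {"xyz": [0,0,0.05],"spin": 0},
  {"xyz": [0,0,0],"spin": 0},
  {"xyz": [0,0,0],"spin": 0},
])

```text
time: 9.05
tool_pos: [623.7, -83.8, 23.0]
tcp_rot: [3.141, -0.0, 1.361]
contact_force: [0.5, -0.8, -0.5]
grip_width: 0.5
finger_force: 0.0
```

Call:
jog_arm([
  {"xyz": [0,0,0.05],"spin": 0},
  {"xyz": [0,0,0],"spin": 0},
  {"xyz": [0,-0.04,0],"spin": 0},
  {"xyz": [0,-0.04,0],"spin": 0},
  {"xyz": [0,-0.04,0],"spin": 0},
  {"xyz": [-0.04,-0.096,0],"spin": 1},
  {"xyz": [-0.04,-0.096,0],"spin": 1},
  {"xyz": [-0.04,-0.096,0],"spin": 1},
  {"xyz": [0,0,0],"spin": 0},
  {"xyz": [0,0,0],"spin": 0},
])

```text
time: 10.3
tool_pos: [589.5, -83.9, 18.9]
tcp_rot: [3.141, -0.0, 1.063]
contact_force: [0.4, -0.3, 1.2]
grip_width: 0.6
finger_force: 0.4
```

```bash
cat > est.py <<'E'
from h import *
import cv2
# strap angle from silhouette difference: compare hook area against start picture
np.set_printoptions(precision=1,suppress=True)
a=cv2.imread("pics/side0.png").astype(int);b=bot.capture("side");cv2.imwrite("pics/now.png",b)
d=abs(a-b.astype(int)).sum(2);S=bot.get_calibration("side")
c,s=np.cos(.16),np.sin(.16)
for th in(1.2,1.0,.9,.8,.7,.6,.4,.2,0):
    x,y=70-140*np.cos(th),-140*np.sin(th)
    u,v=proj(S,[526.5+c*x-s*y,-13+s*x+c*y,56]);u,v=int(round(u)),int(round(v))
    print(th,u,v,d[v-2:v+3,u-2:u+3].mean().round(0))
E
python3 est.py
```

```text
1.2 346 259 111.0
1.0 335 259 92.0
0.9 329 259 52.0
0.8 323 258 19.0
0.7 318 257 17.0
0.6 312 255 21.0
0.4 302 250 23.0
0.2 293 244 24.0
0 286 237 17.0
```

The strap is moving (now about 0.95 rad). Continuing the arc.

Call:
jog_arm([
  {"xyz": [-0.04,-0.096,0],"spin": 1},
  {"xyz": [-0.04,-0.096,0],"spin": 1},
  {"xyz": [-0.04,-0.096,0],"spin": 1},
  {"xyz": [-0.04,-0.096,0],"spin": 1},
  {"xyz": [-0.04,-0.096,0],"spin": 1},
  {"xyz": [-0.04,-0.096,0],"spin": 1},
  {"xyz": [-0.04,-0.096,0],"spin": 1},
  {"xyz": [0,0,0],"spin": 0},
  {"xyz": [0,0,0],"spin": 0},
  {"xyz": [0,0,0],"spin": 0},
])

```text
time: 11.6
tool_pos: [537.2, -60.9, 18.6]
tcp_rot: [-3.141, 0.0, 0.362]
contact_force: [0.1, 0.0, 0.2]
grip_width: 0.3
finger_force: 0.3
```

```bash
python3 est.py; python3 - <<'E'
from h import *
import cv2
o=bot.get_obs();p=o["tool_pos"]
c,s=np.cos(.16),np.sin(.16);d=p[:2]-[526.5,-13];print("jig",c*d[0]+s*d[1],-s*d[0]+c*d[1],o["contact_force"])
cv2.imwrite("pics/d4.png",cv2.resize(cv2.imread("pics/now.png")[180:290,250:370],(654,600),interpolation=2))
E
```

```text
1.2 346 259 113.0
1.0 335 259 21.0
0.9 329 259 14.0
0.8 323 258 15.0
0.7 318 257 14.0
0.6 312 255 17.0
0.4 302 250 129.0
0.2 293 244 16.0
0 286 237 13.0
jig 2.9179226108391942 -49.05747383721017 [0.22546517 1.06487149 0.48602209]
```

View pics/d4.png

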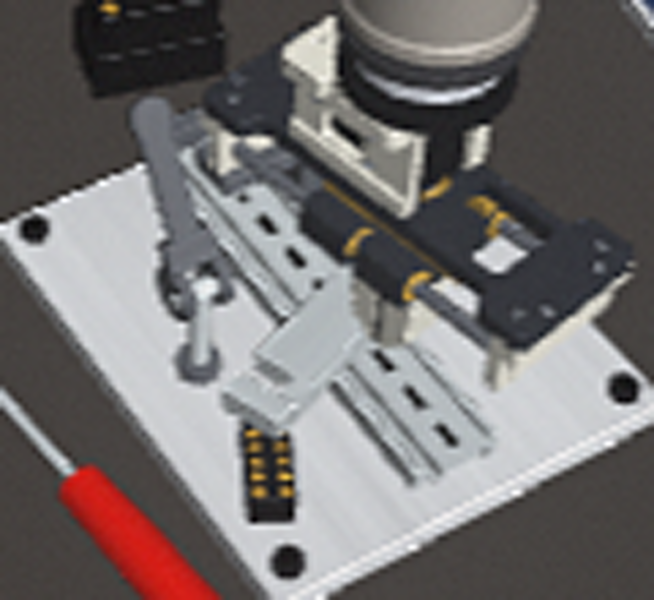

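The strap is now at about 0.4 rad, with its hook at (260,395) and the fingers on its right side. Before the last stretch I'll check the height of the gripper body against the bracket.

```bash
python3 - <<'E'
from h import *
np.set_printoptions(precision=1,suppress=True)
S=bot.get_calibration("side");o=bot.get_obs();p=o["tool_pos"];R_=R.from_euler("xyz",o["tcp_rot"])
f=lambda q:(proj(S,q)-[250,180])*[5.45,5.45]
for sy in(-95,95):
  for x in(-37,0,37):
    for b in(66,46): print(sy,x,b,f(p+R_.apply([x,sy,-b])))
c,s=np.cos(.16),np.sin(.16)
for q in((0,78,62),(0,66,62),(0,90,62),(45,78,62),(-18,78,62)):print(q,f(np.array([526.5+c*q[0]-s*q[1],-13+s*q[0]+c*q[1],q[2]])))
E
```

```text
-95 -37 66 [190.9 205.8]
-95 -37 46 [189.9 234.6]
-95 0 66 [248.1 167.4]
-95 0 46 [246.3 196.2]
-95 37 66 [303.4 130.2]
-95 37 46 [300.9 159.1]
95 -37 66 [497.6 451.9]
95 -37 46 [492.  479.8]
95 0 66 [554.7 405.4]
95 0 46 [548.3 433.5]
95 37 66 [609.8 360.5]
95 37 46 [602.7 388.8]
(0, 78, 62) [236.5 143.9]
(0, 66, 62) [249.7 159.1]
(0, 90, 62) [223.5 128.8]
(45, 78, 62) [312.8 111.3]
(-18, 78, 62) [205.4 157.2]
```

The body's underside is well above the bracket. Finishing the swing with small steps.

Call:
jog_arm([
  {"xyz": [0,0,0],"spin": 1},
  {"xyz": [0,-0.04,0],"spin": 1},
  {"xyz": [0,-0.045,0],"spin": 0},
  {"xyz": [0,-0.045,0],"spin": 0},
  {"xyz": [0,-0.045,0],"spin": 0},
  {"xyz": [0,-0.04,0],"spin": 0},
  {"xyz": [0,-0.025,0],"spin": 0},
  {"xyz": [0,-0.02,0],"spin": 0},
  {"xyz": [0,0,0],"spin": 0},
  {"xyz": [0,0,0],"spin": 0},
])

```text
time: 12.9
tool_pos: [533.5, -40.3, 18.7]
tcp_rot: [-3.141, -0.0, 0.161]
contact_force: [-0.9, -1.5, 2.4]
grip_width: 0.6
finger_force: 1.4
```

```bash
python3 est.py; python3 -c "
from h import *
o=bot.get_obs();print(o['tool_pos'],o['contact_force'])
c,s=np.cos(.16),np.sin(.16);d=o['tool_pos'][:2]-[526.5,-13];print('jig',c*d[0]+s*d[1],-s*d[0]+c*d[1])"
```

```text
1.2 346 259 114.0
1.0 335 259 18.0
0.9 329 259 13.0
0.8 323 258 13.0
0.7 318 257 12.0
0.6 312 255 13.0
0.4 302 250 15.0
0.2 293 244 86.0
0 286 237 26.0
[533.47819422 -40.28317397  18.68417709] [-2.24006357 -2.49788595  2.97475105]
jig 2.5423573799794035 -28.046447108134284
```

Call:
jog_arm([
  {"xyz": [0,-0.02,0],"spin": 0},
  {"xyz": [0,-0.02,0],"spin": 0},
  {"xyz": [0,-0.02,0],"spin": 0},
  {"xyz": [0,-0.02,0],"spin": 0},
  {"xyz": [0,0,0],"spin": 0},
  {"xyz": [0,0,0],"spin": 0},
  {"xyz": [0,0,0],"spin": 0},
  {"xyz": [0,0,0],"spin": 0},
  {"xyz": [0,0,0],"spin": 0},
  {"xyz": [0,0,0],"spin": 0},
])

```text
time: 14.2
tool_pos: [532.5, -34.0, 18.7]
tcp_rot: [-3.141, -0.0, 0.161]
contact_force: [-2.3, -1.3, 2.0]
grip_width: 0.0
finger_force: 1.3
```

Call:
jog_arm([
  {"xyz": [0,-0.015,0],"spin": 0},
  {"xyz": [0,-0.015,0],"spin": 0},
  {"xyz": [0,-0.015,0],"spin": 0},
  {"xyz": [0,0,0],"spin": 0},
  {"xyz": [0,0,0],"spin": 0},
  {"xyz": [0,0,0],"spin": 0},
  {"xyz": [0,0,0],"spin": 0},
  {"xyz": [0,0,0],"spin": 0},
  {"xyz": [0,0,0],"spin": 0},
  {"xyz": [0,0,0],"spin": 0},
])

```text
time: 15.45
tool_pos: [531.8, -31.2, 18.8]
tcp_rot: [3.141, 0.0, 0.161]
contact_force: [-2.9, -5.4, 2.7]
grip_width: 0.6
finger_force: 3.0
```

```bash
python3 est.py|tail -2; python3 - <<'E'
from h import *
import cv2
o=bot.get_obs();print(o['tool_pos'],o['contact_force'])
cv2.imwrite("pics/d5.png",cv2.resize(cv2.imread("pics/now.png")[180:290,250:370],(654,600),interpolation=2))
E
```

```text
0.2 293 244 26.0
0 286 237 25.0
[531.74603723 -31.17204731  18.75941888] [-3.06327416 -6.51713258  2.56720326]
```

View pics/d5.png

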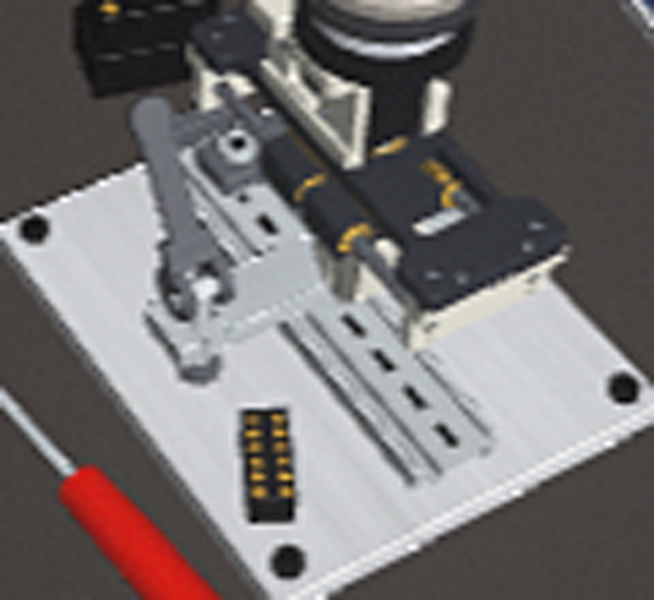

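The strap is over the rail with its hook round the bolt at about (195,335), and the force is rising. A little more to seat it.

Call:
jog_arm([
  {"xyz": [0,-0.015,0],"spin": 0},
  {"xyz": [0,-0.01,0],"spin": 0},
  {"xyz": [0,0,0],"spin": 0},
  {"xyz": [0,0,0],"spin": 0},
  {"xyz": [0,0,0],"spin": 0},
  {"xyz": [0,0,0],"spin": 0},
  {"xyz": [0,0,0],"spin": 0},
  {"xyz": [0,0,0],"spin": 0},
  {"xyz": [0,0,0],"spin": 0},
  {"xyz": [0,0,0],"spin": 0},
])

```text
time: 16.75
tool_pos: [531.7, -30.2, 18.9]
tcp_rot: [3.139, 0.0, 0.161]
contact_force: [-3.9, -10.3, 2.5]
grip_width: 0.6
finger_force: 4.5
```

Measured motion stalls and the force reaches 10 N, so the strap is home. Backing off, rising, and moving round to the right side of the lever.

Call:
jog_arm([
  {"xyz": [0,0.19,0],"spin": 0},
  {"xyz": [0,0.19,0],"spin": 0},
  {"xyz": [0,0,-0.35],"spin": 0},
  {"xyz": [0,0,-0.45],"spin": 0},
  {"xyz": [0,0,-0.45],"spin": 0},
  {"xyz": [0,0,-0.45],"spin": 0},
  {"xyz": [-0.45,0,0],"spin": 0},
  {"xyz": [-0.45,0,0],"spin": 0},
  {"xyz": [0,0,0],"spin": 0},
  {"xyz": [0,0,0],"spin": 0},
])

```text
time: 18.0
tool_pos: [466.3, -70.5, 155.0]
tcp_rot: [3.141, -0.002, 0.16]
contact_force: [-0.0, -0.0, 0.5]
grip_width: 0.5
finger_force: 0.0
```

```bash
python3 est.py >/dev/null; cat > w.py <<'E'
from h import *
o=bot.get_obs();c,s=np.cos(.16),np.sin(.16);d=o['tool_pos'][:2]-[526.5,-13];print('jig',c*d[0]+s*d[1],-s*d[0]+c*d[1],o['tool_pos'][2],o['contact_force'],o['time'])
E
python3 w.py; python3 - <<'E'
import cv2
cv2.imwrite("pics/d6.png",cv2.resize(cv2.imread("pics/now.png")[150:290,230:370],(600,600),interpolation=2))
E
```

```text
jig -68.45027410559268 -47.10302759957601 154.82363877087187 [0.86933112 0.46022686 0.45362252] 18.05
```

View pics/d6.png

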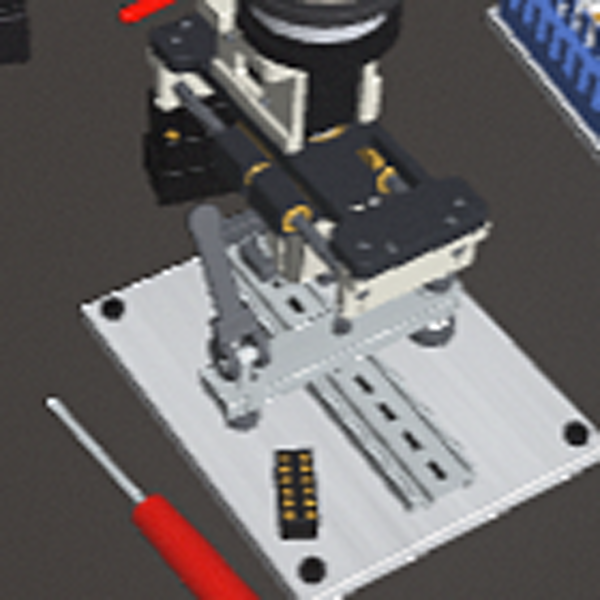

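The strap is home, with the hook around the bolt and the lever still up. Now checking the fingertip pixel (290,280) against the reported TCP.

```bash
python3 - <<'E'
from h import *
np.set_printoptions(precision=1,suppress=True)
S=bot.get_calibration("side");p=bot.get_obs()["tool_pos"]
print((proj(S,np.array([p+[0,0,z] for z in (0,10,20,30)]))-[230,150])*600/140)
c,s=np.cos(.16),np.sin(.16)
for a in(.4,.5,.6,.7):
    x,y=-70,84.5*np.sin(a);print(a,(proj(S,[526.5+c*x-s*y,-13+s*x+c*y,72+84.5*np.cos(a)])-[230,150])*600/140)
E
```

```text
[[295.6 312.2]
 [296.6 299.5]
 [297.5 286.6]
 [298.4 273.6]]
0.4 [215.3 227.4]
0.5 [208.3 223.6]
0.6 [201.6 221.3]
0.7 [195.5 220.4]
```

Call:
jog_arm([
  {"xyz": [0,0,0.25],"spin": 0},
  {"xyz": [0,0,0.25],"spin": 0},
  {"xyz": [0,-0.3,0],"spin": 0},
  {"xyz": [0,-0.3,0],"spin": 0},
  {"xyz": [0,-0.2,0],"spin": 0},
  {"xyz": [0,-0.1,0],"spin": 0},
  {"xyz": [0,-0.1,0],"spin": 0},
  {"xyz": [0,-0.1,0.03],"spin": 0},
  {"xyz": [0,0,0],"spin": 0},
  {"xyz": [0,0,0],"spin": 0},
])

```text
time: 19.3
tool_pos: [451.2, 16.6, 112.3]
tcp_rot: [-3.141, 0.0, 0.161]
contact_force: [0.4, -0.2, -1.2]
grip_width: 0.4
finger_force: 0.0
```

```bash
python3 w.py
```

```text
jig -69.60485797048977 41.2440038232879 112.28200732688818 [ 0.35354402 -0.22321494 -1.17660771] 19.3
```

Call:
jog_arm([
  {"xyz": [0,-0.08,0.1],"spin": 0},
  {"xyz": [0,-0.06,0.07],"spin": 0},
  {"xyz": [0,-0.06,0.07],"spin": 0},
  {"xyz": [0,-0.05,0.075],"spin": 0},
  {"xyz": [0,-0.045,0.075],"spin": 0},
  {"xyz": [0,-0.03,0.085],"spin": 0},
  {"xyz": [0,-0.025,0.085],"spin": 0},
  {"xyz": [0,0,0],"spin": 0},
  {"xyz": [0,0,0],"spin": 0},
  {"xyz": [0,0,0],"spin": 0},
])

```text
time: 20.55
tool_pos: [446.6, 44.3, 67.4]
tcp_rot: [-3.142, 0.0, 0.161]
contact_force: [-0.5, 0.3, 0.1]
grip_width: 0.3
finger_force: 0.0
```

```bash
cat > lev.py <<'E'
from h import *
import cv2
a=cv2.imread("pics/side0.png").astype(int);b=bot.capture("side").astype(int)
S=bot.get_calibration("side");c,s=np.cos(.16),np.sin(.16)
for al in(.55,.8,1.,1.2,1.3,1.4,1.5,1.6):
    r=[]
    for q in (45,60,75,84):
        x,y,z=-70,q*np.sin(al),72+q*np.cos(al)
        u,v=np.round(proj(S,[526.5+c*x-s*y,-13+s*x+c*y,z])).astype(int);r.append((b[v,u].tolist(),int(abs(a-b)[v,u].sum())))
    print(al,r)
E
python3 lev.py; python3 w.py
```

```text
0.55 [([133, 129, 128], 44), ([189, 200, 202], 242), ([58, 52, 48], 198), ([64, 59, 55], 176)]
0.8 [([216, 228, 230], 334), ([172, 181, 183], 210), ([86, 81, 78], 82), ([93, 86, 86], 20)]
1.0 [([154, 154, 153], 128), ([114, 108, 105], 145), ([210, 221, 223], 451), ([85, 88, 89], 55)]
1.2 [([114, 106, 102], 155), ([117, 108, 105], 295), ([142, 148, 150], 234), ([101, 105, 106], 103)]
1.3 [([114, 108, 104], 313), ([116, 108, 104], 288), ([157, 166, 168], 290), ([89, 94, 94], 74)]
1.4 [([114, 108, 104], 297), ([117, 108, 105], 285), ([114, 105, 102], 14), ([87, 92, 92], 64)]
1.5 [([98, 91, 87], 347), ([109, 103, 100], 305), ([141, 137, 137], 207), ([99, 104, 102], 105)]
1.6 [([107, 103, 101], 315), ([139, 139, 137], 209), ([214, 212, 208], 13), ([217, 214, 212], 9)]
jig -69.68634548255017 69.2518037272602 67.4961659671165 [ 0.43238835 -0.29086979  0.27176791] 20.6
```

The lever has followed to about 1.35 rad. Pressing down further in small steps.

Call:
jog_arm([
  {"xyz": [0,-0.01,0.04],"spin": 0},
  {"xyz": [0,-0.01,0.04],"spin": 0},
  {"xyz": [0,0,0.03],"spin": 0},
  {"xyz": [0,0,0.03],"spin": 0},
  {"xyz": [0,0,0.02],"spin": 0},
  {"xyz": [0,0,0.02],"spin": 0},
  {"xyz": [0,0,0],"spin": 0},
  {"xyz": [0,0,0],"spin": 0},
  {"xyz": [0,0,0],"spin": 0},
  {"xyz": [0,0,0],"spin": 0},
])

```text
time: 21.85
tool_pos: [446.4, 45.9, 53.0]
tcp_rot: [3.142, 0.0, 0.161]
contact_force: [0.8, 0.7, -0.9]
grip_width: 0.6
finger_force: 0.2
```

```bash
python3 lev.py|tail -4; python3 w.py
```

```text
1.3 [([194, 203, 205], 37), ([106, 98, 96], 316), ([159, 168, 170], 296), ([100, 105, 106], 108)]
1.4 [([111, 109, 107], 296), ([109, 102, 100], 304), ([190, 201, 204], 276), ([100, 107, 106], 106)]
1.5 [([105, 98, 93], 327), ([108, 101, 98], 310), ([95, 101, 101], 325), ([95, 98, 99], 92)]
1.6 [([107, 98, 95], 326), ([100, 95, 92], 337), ([92, 87, 84], 358), ([94, 99, 100], 341)]
jig -69.74722228256421 70.88774957704685 53.02741092609402 [0.42657288 0.25697444 0.82314541] 21.9
```

Nearly down. Continuing until the stop can be felt.

Call:
jog_arm([
  {"xyz": [0,0,0.02],"spin": 0},
  {"xyz": [0,0,0.02],"spin": 0},
  {"xyz": [0,0,0.015],"spin": 0},
  {"xyz": [0,0,0],"spin": 0},
  {"xyz": [0,0,0],"spin": 0},
  {"xyz": [0,0,0],"spin": 0},
  {"xyz": [0,0,0],"spin": 0},
  {"xyz": [0,0,0],"spin": 0},
  {"xyz": [0,0,0],"spin": 0},
  {"xyz": [0,0,0],"spin": 0},
])

```text
time: 23.15
tool_pos: [446.5, 45.9, 48.7]
tcp_rot: [-3.142, -0.0, 0.161]
contact_force: [0.7, 0.3, 0.8]
grip_width: 0.2
finger_force: 0.0
```

Call:
jog_arm([
  {"xyz": [0,0,0.02],"spin": 0},
  {"xyz": [0,0,0.02],"spin": 0},
  {"xyz": [0,0,0],"spin": 0},
  {"xyz": [0,0,0],"spin": 0},
  {"xyz": [0,0,0],"spin": 0},
  {"xyz": [0,0,0],"spin": 0},
  {"xyz": [0,0,0],"spin": 0},
  {"xyz": [0,0,0],"spin": 0},
  {"xyz": [0,0,0],"spin": 0},
  {"xyz": [0,0,0],"spin": 0},
])

```text
time: 24.4
tool_pos: [446.4, 46.0, 45.5]
tcp_rot: [-3.142, 0.0, 0.161]
contact_force: [0.3, -0.7, 0.4]
grip_width: 0.4
finger_force: 0.0
```

```bash
python3 lev.py|tail -4; python3 w.py
```

```text
1.3 [([183, 195, 195], 66), ([176, 184, 184], 72), ([70, 72, 71], 12), ([74, 78, 76], 25)]
1.4 [([101, 107, 107], 308), ([108, 102, 101], 304), ([160, 168, 169], 178), ([98, 104, 104], 99)]
1.5 [([159, 160, 158], 146), ([102, 96, 93], 326), ([93, 97, 98], 334), ([93, 98, 97], 88)]
1.6 [([98, 98, 96], 334), ([106, 98, 95], 325), ([96, 101, 101], 323), ([91, 96, 95], 352)]
jig -69.63764612382536 70.93786579457229 45.49741668917618 [-0.31184844 -0.25751301  0.19610599] 24.45
```

Call:
jog_arm([
  {"xyz": [0,0,0.015],"spin": 0},
  {"xyz": [0,0,0.015],"spin": 0},
  {"xyz": [0,0,0.015],"spin": 0},
  {"xyz": [0,0,0],"spin": 0},
  {"xyz": [0,0,0],"spin": 0},
  {"xyz": [0,0,0],"spin": 0},
  {"xyz": [0,0,0],"spin": 0},
  {"xyz": [0,0,0],"spin": 0},
  {"xyz": [0,0,0],"spin": 0},
  {"xyz": [0,0,0],"spin": 0},
])

```text
time: 25.7
tool_pos: [446.5, 45.9, 41.9]
tcp_rot: [3.142, -0.0, 0.161]
contact_force: [-0.9, 0.9, 0.1]
grip_width: 0.6
finger_force: 0.3
```

```bash
python3 - <<'E'
from h import *
import cv2
S=bot.get_calibration("side");c,s=np.cos(.16),np.sin(.16)
b=bot.capture("side").astype(int)
u0,v0,u1,v1=262,196,306,250
for v in range(v0,v1):
    r=""
    for u in range(u0,u1):
        B,G,Rr=b[v,u];r+= "L" if B-Rr>=6 and 75<B<160 else "." if B<75 else "o" if B<130 else " "
    print(v,r)
J=lambda x,y,z:proj(S,[526.5+c*x-s*y,-13+s*x+c*y,z]).round(0)
for al in (1.3,1.45,1.6):
    print(al,[[J(-70+e,q*np.sin(al),72+q*np.cos(al)).astype(int).tolist() for q in(30,60,95)] for e in(-9,9)])
p=bot.get_obs()["tool_pos"];print([proj(S,p+[0,0,z]) for z in(0,20)])
E
```

```text
196 ..........................oL................
197 ..........................oLo..............o
198 ...........................oLL...........  o
199 ..........................L.................
200 .......................oL..................L
201 ....................ooL...............LLL...
202 .........o........o  o......................
203 ......ooo...................................
204 ......oLLo..........................LL......
205 .......LLLLo  o.....................LLL.....
206 ........LLLo  L............................o
207 ......L..LLLoo..........................o   
208 ...ooo oooLLL.........................o     
209 ...ooo oooLLL.....LL....LL..........o      L
210 ....oooooooLL.....LLL..LLL.......o     L   L
211 ....ooooooooo..................o      o    L
212 ....Lo ooo  o................o             o
213 .....ooooo   oo....LL.....oo              oL
214 ...ooooooo    oo........oo               ..L
215 o    Loooo    oo......o                   oL
216        ooo   Looooooo                      L
217         ooLLLLooo                       L   
218          LLLLLoo  
[... 1164 characters left out ...]
           oo                      Lo 
243 .oo               oo                      o.
244 .ooo              ooL                      o
245 ..oo               oo                       
246 ...oo               o      L                
247 ...ooo                  LLLLL               
248 ....ooo              LLLLLLL                
249 .....oo              oLLLLLL                
1.3 [[[278, 225], [272, 215], [265, 205]], [[284, 222], [278, 213], [271, 202]]]
1.45 [[[277, 226], [271, 217], [265, 208]], [[283, 223], [277, 215], [271, 205]]]
1.6 [[[277, 227], [271, 220], [265, 211]], [[283, 224], [277, 217], [270, 209]]]
[array([272.26467863, 222.89966698]), array([272.2848179 , 217.76334234])]
```

I'll lift clear for an unobstructed measurement of the lever angle.

Call:
jog_arm([
  {"xyz": [0,0,-0.4],"spin": 0},
  {"xyz": [0,0,-0.6],"spin": 0},
  {"xyz": [0,0,-0.6],"spin": 0},
  {"xyz": [0,0,-0.6],"spin": 0},
  {"xyz": [0,0,0],"spin": 0},
  {"xyz": [0,0,0],"spin": 0},
  {"xyz": [0,0,0],"spin": 0},
  {"xyz": [0,0,0],"spin": 0},
  {"xyz": [0,0,0],"spin": 0},
  {"xyz": [0,0,0],"spin": 0},
])

```text
time: 27.0
tool_pos: [446.4, 46.0, 217.7]
tcp_rot: [-3.141, 0.0, 0.161]
contact_force: [0.5, 0.3, -0.1]
grip_width: 0.4
finger_force: 0.0
```

```bash
python3 - <<'E'
from h import *
b=bot.capture("side").astype(int)
for v in range(190,240):
    r=""
    for u in range(250,310):
        B,G,Rr=b[v,u];r+= "L" if B-Rr>=5 and 75<B<160 else "." if B<75 else "o" if B<130 else " "
    print(v,r)
E
python3 w.py
```

```text
190 ............................................................
191 ............................................................
192 ............................................................
193 ............................................................
194 ............................................................
195 ...........................................................o
196 .........................................................o  
197 .......................................................o LLL
198 .......................................LLL..........o  o..LL
199 .....................................LLLLLL.......o  LL...LL
200 ..................................LLLLLLLLLo....  LLLLLL.LLL
201 ...............................oLLLLLLLLLLL..o  LLLLLLLLLLL.
202 ..............................LLLLLLLLLLLLLo  LLLLLLLLLLLL..
203 ...........................LLLLLLLLLLLLLLLLLLLLLLLLLLLLLLL..
204 ..........................LLLLLLLLLLLLLLLL   LLLLLLLLLLLLLLL
205 ...........................LLLLLLLLLLLLL  LoL  LLLLLLLLLLLLL
206 ............................LLLLLLLLLLLL  o..  LLLLLLLLL
[... 1552 characters left out ...]
            
231 ....oo                       o.LLL      LLL                 
232 ....ooo                      o..LLL     LLL                 
233 .....ooL                      ...LL     LLLL                
234 ......oo                      .LLLLL   o.LLL                
235 .......oo                     .L LLLL L...LL                
236 .......ooo                    L.ooLLL L...LL                
237 ........oo                    Lo..LLL LLLL                  
238 .........oo                L   L..LLL Lo                LL  
239 ..........oo               oo  Lo..LL               L    oL 
jig -69.61653582361761 70.97211466571942 217.7825929206621 [-0.42855529 -0.15461026  1.1434018 ] 27.05
```

The lever is clearly visible now, with its end at (269,210). Fitting its angle by silhouette.

```bash
cat > fit.py <<'E'
from h import *
import cv2
b=bot.capture("side").astype(int)
m=(((b[...,0]-b[...,2])>=5)&(b[...,0]>75)&(b[...,0]<160)).astype(np.uint8)
W=np.zeros_like(m);W[198:221,258:284]=1;m&=W
m=cv2.morphologyEx(m,cv2.MORPH_OPEN,np.ones((3,3),np.uint8))
n,l,st,ce=cv2.connectedComponentsWithStats(m);
k=l[217,274];m=(l==k).astype(np.uint8);print("area",m.sum(),k)
S=bot.get_calibration("side");t=np.linspace(0,2*np.pi,24)
def ren(al,dx,dy,yaw,lift=0):
    c,s=np.cos(yaw),np.sin(yaw);im=np.zeros((420*8,560*8),np.uint8)
    def hull(P):
        x,a,n=np.array(P).T
        X=-70+x;Y=a*np.sin(al)-n*np.cos(al);Z=72+a*np.cos(al)+n*np.sin(al)
        w=np.stack([526.5+dx+c*X-s*Y,-13+dy+s*X+c*Y,Z],1)
        q=(proj(S,w)+.5)*8;cv2.fillConvexPoly(im,cv2.convexHull(q.astype(np.int32)),255)
    hull([(x,a,n) for x in(-8.5,8.5) for a in(10,84.5) for n in(-4,4)])
    hull([(10.5*np.cos(u),84.5+10.5*np.sin(u),n) for u in t for n in(-4,4)])
    return cv2.resize(im,(560,420),interpolation=cv2.INTER_AREA)/255.*W
res=[]
for al in np.arange(1.3,1.66,.04):
  best=max((1-np.abs(ren(al,dx,dy,.16)-m).sum()/m.sum(),dx,dy) for dx in(-4,-2,0,2,4) for dy in(-2,0,2,4,6))
  print(round(al,2),best, 1-np.abs(ren(al,0,2,.16)-m).sum()/m.sum())
E
python3 fit.py
```

```text
area 88 2
1.3 (np.float64(0.13101604278074863), -4, -2) -0.45561497326203204
1.34 (np.float64(0.29327094474153304), -4, -2) -0.26960784313725483
1.38 (np.float64(0.4230837789661319), -4, -2) -0.07856506238859162
1.42 (np.float64(0.536096256684492), -4, -2) 0.10860071301247776
1.46 (np.float64(0.601693404634581), -4, -2) 0.2959447415329769
1.5 (np.float64(0.6557486631016043), -2, -2) 0.4829768270944741
1.54 (np.float64(0.7265597147950089), -2, -2) 0.610427807486631
1.58 (np.float64(0.7479500891265598), 0, 0) 0.7059714795008913
1.62 (np.float64(0.7364973262032085), 0, 2) 0.7364973262032085
```

Best fit is about 1.6 rad, but the stop hasn't been felt. I'll go down again and press until it is.

Call:
jog_arm([
  {"xyz": [0,0,0.5],"spin": 0},
  {"xyz": [0,0,0.5],"spin": 0},
  {"xyz": [0,0,0.5],"spin": 0},
  {"xyz": [0,0,0.5],"spin": 0},
  {"xyz": [0,0,0.1],"spin": 0},
  {"xyz": [0,0,0.06],"spin": 0},
  {"xyz": [0,0,0.03],"spin": 0},
  {"xyz": [0,0,0.02],"spin": 0},
  {"xyz": [0,0,0.01],"spin": 0},
  {"xyz": [0,0,0],"spin": 0},
])

```text
time: 28.35
tool_pos: [447.2, 46.0, 40.9]
tcp_rot: [3.141, -0.002, 0.161]
contact_force: [0.2, 0.1, 3.3]
grip_width: 0.5
finger_force: 1.8
```

Call:
jog_arm([
  {"xyz": [0,0,0.015],"spin": 0},
  {"xyz": [0,0,0.015],"spin": 0},
  {"xyz": [0,0,0],"spin": 0},
  {"xyz": [0,0,0],"spin": 0},
  {"xyz": [0,0,0],"spin": 0},
  {"xyz": [0,0,0],"spin": 0},
  {"xyz": [0,0,0],"spin": 0},
  {"xyz": [0,0,0],"spin": 0},
  {"xyz": [0,0,0],"spin": 0},
  {"xyz": [0,0,0],"spin": 0},
])

```text
time: 29.6
tool_pos: [447.4, 46.0, 39.6]
tcp_rot: [3.141, -0.003, 0.161]
contact_force: [-3.7, 0.1, 19.2]
grip_width: 0.3
finger_force: 9.9
```

The stop is felt (19 N). Lifting the hand clear and checking.

Call:
jog_arm([
  {"xyz": [0,0,-0.2],"spin": 0},
  {"xyz": [0,0,-0.5],"spin": 0},
  {"xyz": [0,0,-0.6],"spin": 0},
  {"xyz": [0,0,-0.6],"spin": 0},
  {"xyz": [0,0,-0.3],"spin": 0},
  {"xyz": [0,0,0],"spin": 0},
  {"xyz": [0,0,0],"spin": 0},
  {"xyz": [0,0,0],"spin": 0},
  {"xyz": [0,0,0],"spin": 0},
  {"xyz": [0,0,0],"spin": 0},
])

```text
time: 30.85
tool_pos: [446.3, 46.0, 213.5]
tcp_rot: [-3.141, 0.001, 0.161]
contact_force: [-0.3, 0.3, -0.1]
grip_width: 0.5
finger_force: 0.0
```

```bash
python3 fit.py; python3 w.py; python3 -c "
from plant import bot
print(bot.close_job())"
```

```text
area 79 2
1.3 (np.float64(-0.16331595929511056), -4, -2) -0.80536113179449
1.34 (np.float64(0.02208984859766694), -4, -2) -0.6045172499379499
1.38 (np.float64(0.17572598659717042), -4, -2) -0.4008438818565401
1.42 (np.float64(0.3373541821792009), -4, -2) -0.1962273517001738
1.46 (np.float64(0.44954082898982384), -4, -2) 0.015140233308513329
1.5 (np.float64(0.5214197071233556), -4, -2) 0.23271283196823034
1.54 (np.float64(0.6053114916852818), -2, -2) 0.41608339538346995
1.58 (np.float64(0.680168776371308), -2, -2) 0.5498138495904692
1.62 (np.float64(0.7052370315214693), 0, 0) 0.6520228344502358
jig -69.67006038420331 70.99036482818084 213.598774958437 [ 0.06339796 -0.15291226  0.47095745] 30.9
the job is handed in; nothing more can be done
None
```

I handed the job in at about 31 s: the strap is home on the cam bolt, the lever is down at its stop (felt at 19 N, about 1.62 rad in the last picture) and the hand is clear; the foot's force on the rail was not measured, and no verdict came back.

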